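# Check that the nipper lever stops short of the bar

## Robot

A 6-joint arm with a two-finger parallel gripper is mounted at the origin on the work surface. World frame = base frame: x ahead of the robot, y to its left, z up, the work surface at z = 0. Lengths are in m, angles in rad, forces in N, time in s.
With the tool pointing down it reaches from about 0.35 to 0.925 m from the base axis. Payload 6.4 kg.
Tool frame: the origin (TCP) lies midway between the tips of the shut fingers; the grasp point (between the pads) lies 19 mm behind it; z points along the fingers, y is the direction in which the jaws open and shut (so a half turn about z gives the same grasp; the last joint's range is limited). The gripper opens to 94 mm and grips with 3 to 60 N. Pads are 16 mm wide; open, the fingers measure 119 mm over their backs; the gripper's body (75 mm by 177 mm) begins 78 mm behind the grasp point.
Start: joints at [-1.516, 0.245, 1.558, -0, 1.339, -0.174], TCP at [0.147, -0.633, 0.205] pointing down, gripper open.
Joint ranges: [-3.13, 3.13], [-1.02, 2.26], [0.13, 2.54], [-0.95, 4.09], [0.21, 2.88], [-2.74, 2.74]. Speed limits (rad/s): [2.57, 2.57, 3.14, 3.14, 3.14, 3.14].

## Interface

Orientations are given as a unit quaternion [x, y, z, w].
In Python, from rig import r gives the robot as it stands. Calls block until the motion is done:
- r.move_to(position, orientation): joint-space move of the TCP to a pose.
- r.servo_line(position, v=0.15, attitude=None, until_force=None): straight line of the TCP; attitude=None keeps the orientation; v is the mean speed in m/s. With until_force (N) it stops when the force on the tool has changed by that much, and returns True; else False.
- r.set_joints(angles): joint-space move.
- r.let_go() and r.close(): open the fingers fully, or close them until they stop; the grip force is fixed at half the most.
- r.pause(seconds).
- r.solve_ik(position, orientation): joint angles nearest the present ones, or None.
- r.snapshot(name): name is "scene" or "top" or "wrist"; returns a dict with "image" (400x640x3 uint8, red, green, blue), "intrinsics" (3x3 intrinsics, pixels), "k1" (the pictures are not rectified: a ray, as slopes to the right and down, at radius r is drawn at 1 + k1 r^2 times it, then the intrinsics apply), "R" (3x3) and "t" (3): a world point X has camera coordinates R X + t; the wrist camera has in their place "mount" (4x4, takes a point from camera to tool coordinates, whose origin is the TCP and whose axes are the flange's). Camera axes: x right, y down, z forward; pixel columns grow to the right and rows downward; lengths in m; the calibration is good to about 2 mm. A picture is of the moment at which its call begins: read the wrist's pose just before it. There is no depth.
A pose or a line that the arm cannot do raises r.PlanningError and nothing moves.
- r.hand_in(): hands the job in, once; it reports no verdict.
Readings, each from a call of its own:
- r.read_time_s(): time.
- r.read_joints(): joint angles.
- r.read_joint_velocities(): joint speeds.
- r.read_effort(): joint torques, N m.
- r.read_tcp_pos(): TCP position.
- r.read_eef_rot(): TCP orientation.
- r.read_ft_force(): force on the tool from outside, world axes, zero at the start.
- r.read_moment(): the same for the moment, N m.
- r.read_width(): finger opening in m.
Only numpy, scipy, OpenCV 4.12 (cv2) and the standard library are available. Lean on these libraries where they do the work, as an engineer would, in place of code of your own. Each camera call takes 0.05 s, during which the arm holds its last target. There are 200 camera calls.

## Task

Check the hand lever of the green fret-wire nipper: with the outside of your fingers, gently press the red lever in towards the fixed black bar until it comes up firmly against its stop, let it spring all the way back out, then press it in to its stop a second time. Finish while still holding it pressed firmly against the stop, so that the gap left before the bar can be seen. Do not grip anything or touch the bar, keep the fingers out of the gap between lever and bar, and leave everything else on the bench alone.

Things in the scene. Friction and masses are not known exactly. Their poses are not given: they have to be found in the camera images.
- nipper: Fret-wire nipper bolted to the bench: dark foot 130 x 110 x 12 mm, green head 85 x 70 mm, 83 mm tall over the pivot cap. Origin: on the bench under the head (head spans y -45 to +25 mm). Two level handles run from the head to its own +y, 60 mm above the bench, free space below: the fixed bar on its +x side (away from the robot), the red lever on its -x side (robot's side).
- lever (a joint): Red hand lever's angle, rad: 0 = sprung fully out, grows as pressed in, 0.32 = against its built-in stop, parallel to the bar with about 23 mm of gap left. Upright pivot at x -22, y +8 mm in the nipper's frame. Its spring pushes back at mid-grip with 1.5 N when out, 3.5 N just before the stop: only a push clearly above that, such as 10 N, bears on the stop.
- lever_pad (a point): Point to press: middle of the outer face (away from the bar) of the lever's red grip, 125 mm long, 18 thick, 30 tall (45 to 75 mm above the bench). Its x axis points level through the lever towards the bar (the way to press), y along the lever to its free end, z up. 145 mm from the pivot; the lever ends 50 mm beyond. It moves with the lever, 46 mm from fully out to the stop.
- bar: The fixed bar: black rubber grip 24 mm thick, level, running along its own +y from the head, its centre line 22 mm to the +x side of the nipper's origin, 60 mm above the bench; origin at its root, 20 mm along y from the nipper's origin, 195 mm long. Not to be touched.
- glue: White glue bottle with orange cap, 48 mm across, 120 mm tall, standing near the free ends of the nipper's handles. Leave alone. Origin: centre of its underside.
- caul: Pale wooden block 30 x 90 x 25 mm on the bench behind the bar. Leave alone. Origin: centre of its underside.
- hammer: Hammer lying flat to the right. Leave alone. Origin on the bench below it.
- polish: Low brass-coloured tin with a pale lid, 68 mm across, 60 mm tall. Leave alone. Origin: centre of its underside.
- mug: Blue mug, 76 mm across, 85 mm tall. Leave alone. Origin: centre of its underside.
- driver: Screwdriver lying across in front of the robot. Leave alone. Origin on the bench below it.
- coil: Brass ring of wire, 90 mm across, 14 mm tall. Leave alone. Origin: centre of its underside.

How it is judged:
On the way, in this order (a step that is already met when the one before it is completed fails the run):
1. the lever is pressed in by the fingers, firmly against its stop (value of joint lever above 0.3 rad and contact force between the fingers and lever above 5 N), for 0.1 s.
2. the lever has sprung all the way back out (value of joint lever below 0.03 rad), for 0.1 s.
3. the lever is pressed in to its stop a second time (all of step 1 and contact force between the fingers and lever below 30 N), for 0.3 s.
At the end, for the whole second after the job is handed in: The lever is within 0.02 rad of its stop (0.32 rad) for the second time, at rest, and the fingers press on it with 5 to 30 N (all of step 3 and velocity of joint lever between -0.05 and 0.05 rad/s); the arm keeps its last pose, push and grip.
It fails at once if the lever is pressed harder than 40 N (contact force between any of the fingers, the arm and lever above 40 N).
It fails at once if the lever is gripped, hooked or touched from within the gap instead of pressed from its outer side (the point between the fingers must stay outside the lever's outer face while they touch it) (contact force between the fingers and lever above 0.5 N and x of the grasp point in the frame of lever_pad above -0.002 m).
It fails at once if the bar is touched (contact force between any of the fingers, the arm and bar above 1 N).
It fails at once if a bystander is lifted, pushed or knocked over (moved more than 15 mm) (distance of any of glue, caul, hammer, polish, mug, driver, coil from where it was at the start of the episode above 0.015 m).
It also fails if it takes over 48 s, if anything falls off the work surface, if the arm or the gripper's body presses on something with over 40 N, if the wrist force passes 120 N, or if a joint passes its speed limit or range.

## Working session

There is one attempt and no reset: what is moved stays moved. The work goes in short steps, each a Python script; the robot and the scene stay as the last script left them, time stands still between calls to the robot, and variables do not carry over. Pictures are saved under pics/ and viewed, about 8 in all and at most 12, crops included, and the job is handed in when it is done.

```bash
mkdir -p pics
python3 - <<'E'
from rig import r
import cv2,pickle
d={}
for n in("scene","top"):
    s=r.snapshot(n);d[n]=s
    cv2.imwrite(f"pics/{n}0.png",s["image"][:,:,::-1]); print(n,s["intrinsics"],s["k1"],s["R"],s["t"])
pickle.dump(d,open("d.pkl","wb"))
print(r.read_time_s(),r.read_eef_rot(),r.read_width(),r.read_ft_force())
E
```

```text
scene [[496.77942734   0.         321.33561865]
 [  0.         496.77942734 202.51596639]
 [  0.           0.           1.        ]] -0.12507072527305169 [[-0.13819885  0.9903701  -0.00825435]
 [ 0.62424921  0.08063295 -0.77705292]
 [-0.76890441 -0.11254059 -0.62938114]] [ 0.03165982 -0.27093462  1.99354801]
top [[405.00274355   0.         319.83684623]
 [  0.         405.00274355 200.56072652]
 [  0.           0.           1.        ]] -0.07924651252459791 [[-0.01947262 -0.99979968 -0.0046285 ]
 [-0.99772887  0.01973044 -0.0644035 ]
 [ 0.06448192  0.00336388 -0.99791321]] [0.03452405 0.52460293 1.09175339]
0.1 [ 9.93462973e-01  1.14151635e-01  5.63024698e-05 -8.50038631e-04] 0.09388212388697129 [ 0.3570589  -0.18596142  0.45232981]
```

View pics/top0.png

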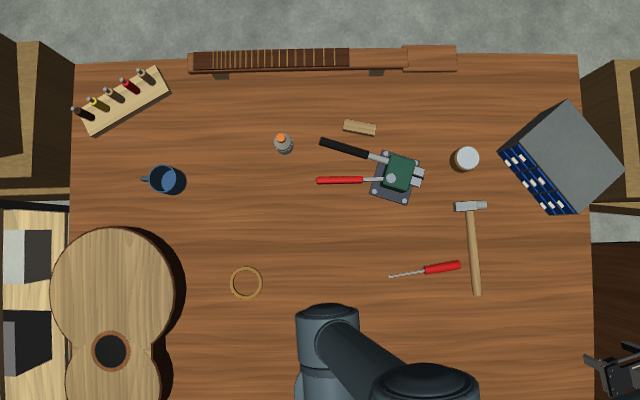

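View pics/scene0.png

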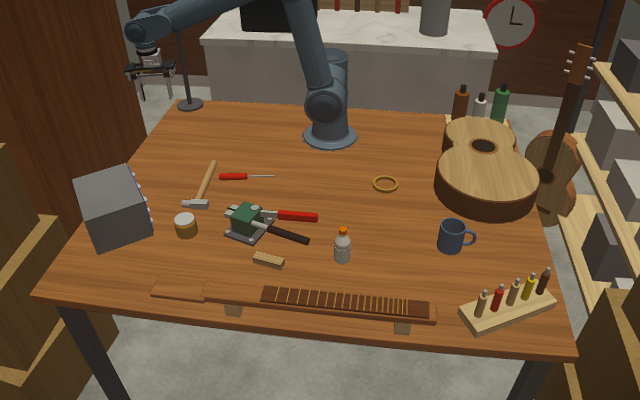

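The top view shows the red lever at about (317–363, 181), the bar at (320, 142)–(368, 158), the head near (400, 172) and the glue at (283, 143). The scene view agrees. Next I'll turn these pixels into positions.

```bash
cat > h.py <<'E'
import numpy as np,cv2,pickle
def ray(s,p,z):
    K=s["intrinsics"];k=s["k1"]
    u=cv2.undistortPoints(np.array(p,float).reshape(-1,1,2),K,np.array([k,0,0,0.]))[:,0]
    R,t=s["R"],s["t"];c=-R.T@t
    d=np.c_[u,np.ones(len(u))]@R
    return c+d*((z-c[2])/d[:,2])[:,None]
def blob(s,lo,hi,roi):
    x0,y0,x1,y1=roi
    hsv=cv2.cvtColor(s["image"],cv2.COLOR_RGB2HSV)[y0:y1,x0:x1]
    m=cv2.inRange(hsv,lo,hi)
    n,l,st,c=cv2.connectedComponentsWithStats(m); i=1+st[1:,4].argmax()
    y,x=np.where(l==i); return np.c_[x+x0,y+y0]
def seg(s,px,z):
    q=cv2.minAreaRect(px.astype(np.float32)); b=cv2.boxPoints(q)
    w=ray(s,b,z)[:,:2]; a,c=w[1]-w[0],w[2]-w[1]
    L=a if np.linalg.norm(a)>np.linalg.norm(c) else c
    return w.mean(0).round(4),np.degrees(np.arctan2(L[1],L[0])).round(1),np.linalg.norm(a).round(4),np.linalg.norm(c).round(4)
E
python3 - <<'E'
from h import *
d=pickle.load(open("d.pkl","rb"))
t,s=d["top"],d["scene"]
for n,im,lo,hi,roi,z in[("lever",t,(0,150,90),(8,255,255),(300,165,380,200),.075),("bar",t,(0,0,0),(180,255,50),(310,130,372,165),.072),
 ("head",t,(65,60,30),(95,255,160),(375,140,430,200),.075),("leverS",s,(0,150,90),(8,255,255),(260,200,330,230),.068),("cap",t,(5,150,150),(18,255,255),(270,128,300,160),.12),("barS",s,(0,0,0),(180,255,50),(262,215,315,250),.066)]:
    p=blob(im,lo,hi,roi); print(n,len(p),p.min(0),p.max(0),*seg(im,p,z))
E
```

```text
lever 302 [316 176] [362 183] [ 0.5754 -0.0269] -91.1 0.1199 0.0183
bar 407 [319 137] [368 158] [ 0.6595 -0.0414] -108.3 0.0215 0.1317
head 801 [380 154] [415 191] [ 0.5901 -0.1804] -16.9 0.0901 0.0748
leverS 383 [277 210] [317 222] [ 0.5861 -0.024 ] 90.1 0.0451 0.1256
cap 62 [276 133] [284 141] [0.6808 0.121 ] 179.3 0.0202 0.0205
barS 147 [267 225] [308 244] [ 0.6694 -0.0383] 71.9 0.0294 0.1366
```

Run:
```python
from rig import r
import numpy as np,cv2
from scipy.spatial.transform import Rotation as Ro
a=np.radians(-18)
x=np.array([np.cos(a),np.sin(a),0]);z=np.array([0,0,-1.])
best=None
for s in(1,-1):
    q=Ro.from_matrix(np.c_[s*x,np.cross(z,s*x),z]).as_quat()
    j=r.solve_ik([.52,-.016,.2],q); print(s,j)
    if j is not None:
        c=np.abs(np.array(j)-r.read_joints()).max()
        if best is None or c<best[0]: best=(c,q)
q=best[1]; np.save("q.npy",q)
r.close(); print("w",r.read_width())
r.move_to([.52,-.016,.2],q); r.servo_line([.52,-.016,.041],v=.1)
print(r.read_time_s(),r.read_tcp_pos(),r.read_ft_force(),r.read_joints())
for n in("top","wrist"):
    cv2.imwrite(f"pics/{n}1.png",r.snapshot(n)["image"][:,:,::-1])
s=cv2.imread("pics/top1.png")[110:230,240:440]; w=cv2.imread("pics/wrist1.png")
cv2.imwrite("pics/m1.png",np.vstack([cv2.resize(s,(560,336),interpolation=2),cv2.resize(w,(400,250))[:, :].copy() if 0 else cv2.copyMakeBorder(cv2.resize(w,(400,250)),0,0,80,80,0)]))
```

```text
1 [-2.48922012e-01 -5.67264680e-02  1.89200861e+00 -4.44089210e-16
  1.30631051e+00  1.63603358e+00]
-1 [-2.48922012e-01 -5.67264680e-02  1.89200861e+00 -4.44089210e-16
  1.30631051e+00 -1.50555907e+00]
w 5.744755531648791e-05
5.8083 [ 0.52052121 -0.0161559   0.04163092] [ 0.37672695 -0.12670706 -0.39276004] [-2.48952738e-01  1.62208023e-01  1.98639187e+00 -3.01453992e-05
  9.91735825e-01 -1.50552979e+00]
```

View pics/m1.png

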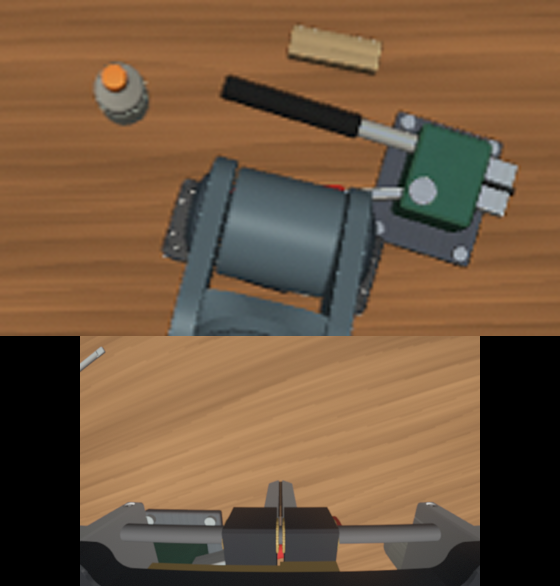

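The arm is on the robot side of the lever with no contact. The top crop shows the nipper, glue and caul clear of it. I'll start the first press in force-checked steps.

```bash
cat > press.py <<'E'
from rig import r
import numpy as np
n=np.array([.951,-.309,0])
def F(): return -np.array(r.read_ft_force())@n
def press(x0,y,z,target,xmax=.625):
    """fast free travel to x0, then 2 mm steps, 0.5 mm once force rises"""
    f0=F(); hit=r.servo_line([x0,y,z],v=.04,until_force=12); x=r.read_tcp_pos()[0] if hit else x0
    print("at",r.read_tcp_pos().round(4),"F",round(F()-f0,2),hit)
    while x<xmax and not hit:
        f=F()-f0
        if f>=target: break
        x+=.0015 if f<4.5 else .0005
        hit=r.servo_line([x,y,z],v=.02,until_force=20); r.pause(.05)
        print(round(x,4),r.read_tcp_pos()[0].round(4),round(F()-f0,2),r.read_time_s())
    r.pause(.3); print("end",r.read_tcp_pos().round(4),"F",round(F()-f0,2),r.read_ft_force().round(2),r.read_time_s())
E
python3 - <<'E'
from press import *
press(.59,-.016,.041,11)
E
```

```text
at [ 0.5897 -0.0159  0.0408] F 2.87 False
0.5915 0.5914 2.78 8.1083
0.593 0.593 2.85 8.4083
0.5945 0.5946 2.76 8.7083
0.596 0.5961 2.36 9.0083
0.5975 0.5976 4.17 9.3083
0.599 0.5991 2.68 9.6083
0.6005 0.6006 3.01 9.9083
0.602 0.6021 3.17 10.2083
0.6035 0.6035 3.44 10.5083
0.605 0.6042 6.91 10.8083
0.6055 0.6044 7.51 11.1083
0.606 0.6044 10.35 11.4083
0.6065 0.6046 9.97 11.7083
0.607 0.6047 11.83 12.0083
end [ 0.6047 -0.0161  0.0409] F 11.47 [-12.27  -2.06   6.56] 12.3083
```

The stop came up at x ≈ 0.604, against 0.605 predicted, and the push is about 12 N. Now I'll release, check that the lever is fully out, and press again.

Run:
```python
from press import *
from h import *
r.servo_line([.535,-.016,.041],v=.06); r.pause(.4)
print("back",r.read_tcp_pos().round(4),r.read_ft_force().round(2),r.read_time_s())
s=r.snapshot("scene"); p=blob(s,(0,150,90),(8,255,255),(260,200,330,230)); print("lever out?",seg(s,p,.068))
press(.6025,-.016,.041,11)
for k in("scene","top"):
    s=r.snapshot(k); cv2.imwrite(f"pics/{k}2.png",s["image"][:,:,::-1])
    if k=="scene": print("lever in",seg(s,blob(s,(0,150,90),(8,255,255),(260,200,330,240)),.068))
a=cv2.imread("pics/scene2.png")[180:280,200:370];b=cv2.imread("pics/top2.png")[110:210,260:430]
cv2.imwrite("pics/m2.png",cv2.resize(np.vstack([a,b]),None,fx=3,fy=3,interpolation=2))
r.pause(.5); print(r.read_ft_force().round(2),r.read_tcp_pos(),r.read_time_s())
```

```text
back [ 0.535  -0.016   0.0409] [0.67 0.38 0.14] 14.0583
lever out? (array([ 0.5863, -0.0241]), np.float64(90.1), np.float64(0.0447), np.float64(0.1253))
at [ 0.6021 -0.0159  0.0407] F 2.49 False
0.604 0.6039 2.89 16.25
0.6055 0.6044 6.12 16.55
0.606 0.6045 8.14 16.85
0.6065 0.6046 9.45 17.15
0.607 0.6047 10.6 17.45
0.6075 0.6048 12.39 17.75
end [ 0.6048 -0.0161  0.0408] F 11.91 [-14.02  -2.4    5.65] 18.05
lever in (array([ 0.6282, -0.0303]), np.float64(71.2), np.float64(0.0418), np.float64(0.1297))
[-14.79  -1.7    6.76] [ 0.6048465  -0.01610436  0.04084366] 18.65
```

View pics/m2.png

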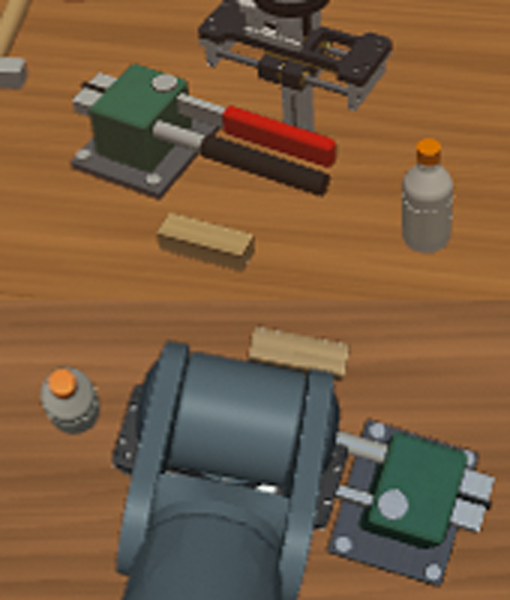

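The lever is parallel to the bar with a visible gap, the fingers are outside it, and nothing else has moved. The push is steady at about 13–16 N, so I'm handing in.

```bash
python3 -c "
from rig import r
r.hand_in(); print(r.read_ft_force(),r.read_time_s())"
```

```text
the job is handed in; nothing more can be done
the job is handed in; nothing more can be done
```

I pressed the red lever in to its stop with the outside of the closed fingers, let it spring fully back, then pressed it to the stop again. I handed the job in while still holding it there, at about 19 s of the 48 s allowed.

- **First press:** the force rose sharply at x ≈ 0.604 m, where I expected the stop (0.605 m). I held about 11.5 N along the press direction.
- **Release:** the camera measured the lever at 90.1°, the same as at the start, and there was almost no force on the tool.
- **Second press:** the stop came at the same place. The lever measured 71.2° against 71.9° for the bar, so it is parallel with the gap visible. The last reading was about 13.5 N along the press direction and 16 N in total, which is inside the 5–30 N limit.
- **Surroundings:** the last pictures showed the fingers on the outer side of the lever and clear of the bar. The glue and caul looked unmoved. I didn't measure the other bystanders afterwards, but the arm did not work near them.

**Disagreements and gaps:**
- About 6 N of the final force is vertical, probably friction where the fingers touch the lever.
- My two estimates of the pad's position along the lever differed by about 15 mm, so I pressed between them.
- No readings were available after the hand-in.

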